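Fetch the handle mould from behind the cup moulds

ROBOT

A 6-joint arm with a two-finger parallel gripper is mounted at the origin on the work surface. World frame = base frame: x ahead of the robot, y to its left, z up, the work surface at z = 0. Lengths are in mm, angles in degrees, forces in N, time in s.
With the tool pointing down it reaches from about 300 to 850 mm from the base axis. Payload 4.2 kg.
Tool frame: the origin (TCP) lies between the finger pads; the fingertips stand 22 mm ahead of it and the grasp point (between the pads) lies 3 mm ahead of it; z points along the fingers, y is the direction in which the jaws open and shut (so a half turn about z gives the same grasp; the last joint's range is limited). The gripper opens to 91 mm and grips with 3 to 60 N. Pads are 32 mm wide; open, the fingers measure 118 mm over their backs; the gripper's body (76 mm by 178 mm) begins 60 mm behind the grasp point.
Start: joints at [68.698, 18.312, 89.639, -0, 72.044, -1.146], TCP at [198.14, 539.797, 235.976] pointing down, gripper open.
Joint ranges: [-177.97, 177.97], [-48.28, 115.42], [12.27, 149.76], [-77.06, 257.06], [2.81, 150.46], [-146.56, 146.56]. Speed limits (degrees/s): [147.25, 147.25, 180, 180, 180, 180].

INTERFACE

Orientations are given as [roll, pitch, yaw] about the fixed x, y, z axes, in that order (R = Rz(yaw) Ry(pitch) Rx(roll)).
In Python, from workcell import * gives the robot as it stands.
- The arm moves only by the shell command python3 -m jog 'ROWS' [OPENING] [FORCE]. ROWS is text: rows parted by semicolons, each of 6 numbers parted by spaces: the shift along the tool's x, y, z in units of 0.5 m (1.0 is 0.5 m), then the turn, a rotation vector about the tool's x, y, z in units of pi/2 rad (1.0 is pi/2 rad). A call has 1 to 20 rows; each row is the pose to reach, as a shift and turn from the pose measured when the call began, along the tool's axes at that moment; what a row does not reach only later rows make up. A row lasts 1/12 s, in which the tool goes at most 41.7 mm and 7.16 degrees, less where a joint would pass 70% of its speed; a pose out of reach is approached as far as the arm can. A call with a number of a shift or a turn outside -1 to 1 is refused whole. A call with a gripper value outside its range is refused whole. OPENING is the opening, from -1 (shut) to 1 (fully open), set as the call begins (- or left out, the last holds). The fingers move at their own pace and stop on an object; FORCE is the grip in N (left out, the last holds). Time passes only in rows, so rows that repeat a pose let the fingers close. It gives the time, the measured TCP pose, the force and the opening at its end, in the units of the state.
- state(): the state, without advancing time (a new reading comes with each control period).
- grab_frame(name): name is "side" or "top"; returns the picture (384x512x3 uint8, red, green, blue); there is no depth.
- calibration(name): a dict with "mtx" (3x3 intrinsics, pixels), "rvec" (rotation vector, rad) and "tvec" (3), from world to camera coordinates, as OpenCV has them. Camera axes: x right, y down, z forward; pixel columns grow to the right and rows downward; lengths in mm; the calibration is good to about 2 mm. A picture is of the moment at which its call begins. calibration takes no time and is no camera call.
- job_done(): hands the job in, once; it reports no verdict.
Trained networks look in the newest picture that a camera, given by its name, has taken for a name from the list of things; names that differ only in an ending like _2 or _b are one class to them, and where a whole thing is asked for, a point or a joint stands for the part that bears it (a point fixed in the world has none). Each returns a list of dicts, best first, with "confidence" (0 to 1); they miss things now and then, are a little off and sometimes report something else, mostly with a low value. They report only what shows in the picture. A call takes as long as a camera call. They do not tell look-alikes from the thing itself.
- spot_in(query, camera): "rect" ([left, top, right, bottom] in pixels, round what is visible of it).
- tip_of(query, camera): "location" ([column, row] in pixels: a listed point, or the origin of a listed thing).
The state is a dict: "time_s": time; "qpos": joint angles; "qvel": joint speeds; "effort": joint torques, N m; "ee_pos": TCP position; "ee_rot": TCP orientation; "force": force on the tool from outside, world axes, zero at the start; "torque": the same for the moment, N m; "gripper_width": finger opening in mm.
Only numpy, scipy, OpenCV 4.12 (cv2) and the standard library are available. Lean on these libraries where they do the work, as an engineer would, in place of code of your own. Each camera call takes 0.05 s, during which the arm holds its last target. There are 200 camera calls.

TASK

In the slip-casting shop, fetch the long low mould lying at the back of the drying board: first move the two tall moulds that stand in front of it (round and block) over to the free part of the side board, leaving the long one where it is, and then lay the long one flat across the two battens of the drain trough, centred on the trough and pointing along it, square over both battens. Only then stand the two tall moulds back on their own bats, the round mould on the round bat and the block mould on the rectangular bat, upright, centred, and the block lined up with its bat long side to long side. Never tip a mould over, and leave the two small cups and the little bowl where they are.

Things in the scene. Friction and masses are not known exactly. Their poses are not given: they have to be found in the camera images.
- round_mould: White plaster, thin seam line, dark pour spot on top. Upright cylinder, diameter 62, height 100 mm, 0.33 kg nominal. Origin at the centre of its underside, z up. Starts standing on the round bat; gripped across its diameter near the top from above.
- block_mould: White plaster, thin seam line, dark pour spot on top. Upright rectangular block 70 (own x) by 58 (own y) by 100 mm high, 0.42 kg nominal. Origin at the centre of its underside, z up. Starts standing on the rectangular bat; gripped across its 58 mm sides near the top from above (the long mould is about 15 mm from one of its other sides).
- long_mould: White plaster, thin seam line, dark pour spot on top. Long low block 50 (own x) by 120 (own y) by 42 mm high, 0.28 kg nominal. Origin at the centre of its underside, z up. Lies flat on the drying board (top 18 mm above the table) right behind the two tall moulds, which tower 64 mm over it and leave a gripper no room; gripped across its 50 mm width.
- round_bat: Thin round grey slab, diameter 80, 6 mm thick, fixed on the 18 mm thick drying board (its top is 24 mm above the table), the place of the round mould. Origin at the centre of its underside. Left or right of the other bat, 116 mm from it centre to centre.
- block_bat: Thin rectangular grey slab, 88 (own x) by 76 (own y), 6 mm thick, fixed on the drying board (its top is 24 mm above the table), the place of the block mould, whose x axis goes along the slab's x axis (either way round). Origin at the centre of its underside.
- side_board: Pale flat board 280 (own x) by 170 (own y) by 18 mm thick, fixed on the table at left or right, own x roughly ahead of the robot. Origin: centre of its underside. The bowl stands at its end nearest the robot (own x about -100 mm); the rest is free to park both tall moulds in a row along x, for example at own x -20 and +75 mm.
- trough: Fixed wooden drain trough, open box 260 (own x) by 170 (own y) by 70 mm high, left or right opposite the side board. Two dark battens (30 wide, 28 high, 200 long) lie across it along own y, 40 mm either side of the middle, tops 98 mm above the table. Origin: centre of its underside. The long mould goes with its y along the trough's x (either way round), centred over the origin.
- cup_a: Small clay-coloured unfired cup, rim diameter 48, 55 mm high, standing loose on the drying board off the left end of the long mould, about 20 mm from it. Leave it alone. Origin at the centre of its underside.
- cup_b: The same kind of cup off the right end of the long mould. Leave it alone. Origin at the centre of its underside.
- bowl: Little terracotta bowl, rim diameter 56, 35 mm high, standing loose on the end of the side board nearest the robot. Leave it alone. Origin at the centre of its underside.
Things that resemble listed ones, but are neither listed nor needed, are in the scene too. What is shaped like the long_mould but turquoise or yellow is not meant.

How it is judged:
By the outcome, as a careful person would: the job done as asked, in the order asked, and still so for the second after the job is handed in, with the robot touching nothing.
It also fails if it takes over 128 s, if anything falls off the work surface, if the arm or the gripper's body presses on something with over 40 N, if the wrist force passes 120 N, or if a joint passes its speed limit or range.

## Working session

There is one attempt and no reset: what is moved stays moved. The work goes in short steps, Python scripts to look and compute and a shell command to move; the robot and the scene stay as the last step left them, time stands still between calls to the robot, and variables do not carry over. Pictures are saved under pics/ and viewed, about 12 in all and at most 16, crops included, and the job is handed in when it is done.

```bash
ls; mkdir -p pics
python3 - <<'E'
from workcell import *
import cv2,numpy as np
for n in ("side","top"):
    im=grab_frame(n); cv2.imwrite(f"pics/{n}0.png",cv2.resize(im[:,:,::-1],(768,576)))
    c=calibration(n); R=cv2.Rodrigues(np.array(c["rvec"],float))[0]; print(n,np.round(c["mtx"],1).tolist(),"cam at",np.round(-R.T@np.array(c["tvec"]).ravel()))
    for q in ["round_mould","block_mould","long_mould","round_bat","block_bat","side_board","trough","bowl","cup_a"]:
        print(q,[(np.round(d["location"],1).tolist(),round(d["confidence"],2)) for d in tip_of(q,n)][:4],[(np.round(d["rect"]).tolist(),round(d["confidence"],2)) for d in spot_in(q,n)][:4])
print(state())
E
```

```text
pics
side [[469.8, 0.0, 252.8], [0.0, 469.8, 192.1], [0.0, 0.0, 1.0]] cam at [ -73. -590. 1027.]
round_mould [([261.3, 156.6], 0.81)] [([248.0, 125.0, 275.0, 161.0], 0.66), ([135.0, 81.0, 236.0, 159.0], 0.4)]
block_mould [([281.4, 182.3], 0.58)] [([267.0, 152.0, 302.0, 193.0], 0.79)]
long_mould [([293.9, 159.0], 0.92), ([134.4, 180.8], 0.77), ([276.3, 325.0], 0.67)] [([249.0, 298.0, 303.0, 346.0], 0.74), ([127.0, 159.0, 147.0, 197.0], 0.7), ([278.0, 138.0, 317.0, 177.0], 0.56)]
round_bat [([261.6, 159.4], 0.55)] []
block_bat [([283.5, 181.9], 0.55)] [([264.0, 177.0, 304.0, 200.0], 0.75), ([331.0, 285.0, 356.0, 309.0], 0.31), ([321.0, 163.0, 334.0, 187.0], 0.29)]
side_board [([367.8, 280.0], 0.87)] [([300.0, 225.0, 430.0, 338.0], 0.8)]
trough [([187.6, 126.3], 0.85)] [([133.0, 80.0, 239.0, 159.0], 0.56)]
bowl [([294.5, 159.6], 0.72)] [([333.0, 284.0, 356.0, 312.0], 0.96)]
cup_a [([280.9, 134.5], 0.62), ([186.6, 127.1], 0.29)] [([276.0, 118.0, 288.0, 140.0], 0.68), ([320.0, 163.0, 334.0, 190.0], 0.52)]
top [[370.7, 0.0, 257.5], [0.0, 370.7, 192.5], [0.0, 0.0, 1.0]] cam at [279.  -6. 88
[... 898 characters left out ...]
.0], 0.82), ([294.0, 114.0, 318.0, 140.0], 0.59)]
{'time_s': 1.9, 'qpos': array([ 6.86988401e+01,  1.83106837e+01,  8.96401526e+01, -9.33160677e-04,
        7.20434537e+01, -1.14659023e+00]), 'qvel': array([-0.0398457 ,  0.01163038, -0.03520975,  0.13706869, -0.0696395 ,
        0.0174153 ]), 'effort': array([-4.27503091e-04, -4.12345612e+01, -2.32226264e+01,  7.27458182e-02,
        3.78015207e-02, -1.06170230e-06]), 'ee_pos': array([198.13090333, 539.79260024, 235.9803058 ]), 'ee_rot': array([1.79994309e+02, 1.00181778e-03, 1.59845718e+02]), 'force': array([ 0.0204675 ,  0.33835843, -0.73344944]), 'torque': array([-0.0146179 ,  0.0348677 , -0.02689492]), 'gripper_width': 91.23491784129664}
```

View pics/top0.png

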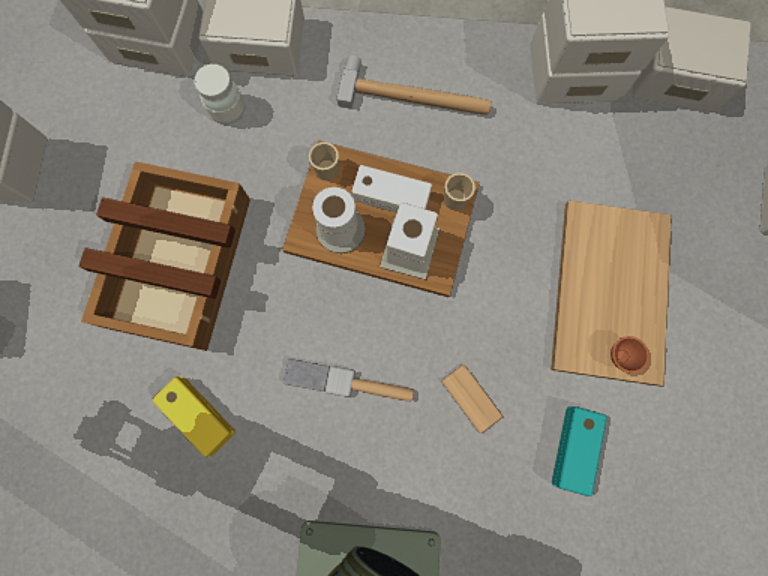

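View pics/side0.png

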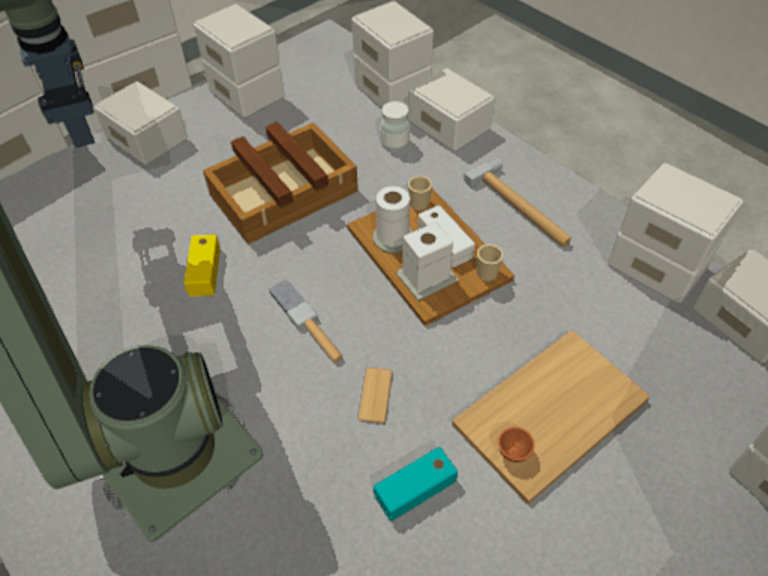

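The top view at 768x576 shows the trough on the left at (165,255) and the side board on the right at (612,293), with the bowl at (630,355). The drying board is at (380,220). There are three candidates for the long mould: white (392,188), yellow (193,415) and turquoise (580,450). Only the white one fits, because it lies on the drying board behind the tall moulds (335,215) and (412,240), between the cups (323,157) and (459,187).

```bash
cat > h.py <<'E'
from workcell import *
import cv2,numpy as np
from scipy.optimize import minimize
C={n:calibration(n) for n in("side","top")}
def proj(P,n):
    c=C[n]; return cv2.projectPoints(np.asarray(P,float).reshape(-1,1,3),np.array(c["rvec"],float),np.array(c["tvec"],float),np.array(c["mtx"],float),None)[0][:,0]
def back(px,z,n):
    c=C[n];R=cv2.Rodrigues(np.array(c["rvec"],float))[0];o=-R.T@np.array(c["tvec"],float).ravel()
    d=R.T@np.linalg.inv(c["mtx"])@[px[0],px[1],1]; return (o+d*(z-o[2])/d[2])[:2]
def box(lx,ly,z0,z1,ox=0,oy=0):  # top outline
    p=[(sx*lx/2+ox,sy*ly/2+oy) for sx,sy in((-1,-1),(1,-1),(1,1),(-1,1))]
    return [((*p[i],z1),(*p[(i+1)%4],z1)) for i in range(4)]
def circ(d,z,m=48):
    a=np.linspace(0,2*np.pi,m+1); p=np.c_[np.cos(a)*d/2,np.sin(a)*d/2,a*0+z]
    return [(p[i],p[i+1]) for i in range(m)]
M=dict(round_mould=circ(62,124),block_mould=box(70,58,0,124),long_mould=box(50,120,0,60),
 block_bat=box(88,76,0,24),round_bat=circ(80,24),side_board=box(280,170,0,18),
 trough=box(260,170,0,70)+box(30,200,0,98,-40)+box(30,200,0,98,40))
def grads(im,s):
    f=cv2.GaussianBlur(im.astype(np.float32),(0,0),s)
    return cv2.Sobel(f,-1,1,0),cv2.Sobel(f,-1,0,1)
def score(E,p,G,views):
    a=np.deg2rad(p[2]);c,s=np.cos(a),np.sin(a); R=np.array([[c,-s,0],[s,c,0],[0,0,1]]);tot=0
    A=np.array([e[0] for e in E],float)@R.T+[p[0],p[1],0];B=np.array([e[1] for e in E],float)@R.T+[p[0],p[1],0]
    k=max(3,120//len(E)); t=(np.arange(k)+.5)/k
    for v in views:
        a2,b2=proj(A,v),proj(B,v); d=b2-a2; nn=np.c_[-d[:,1],d[:,0]]/(np.linalg.norm(d,axis=1)[:,None]+1e-9)
        q=(a2[:,None]+d[:,None]*t[None,:,None]).astype(np.float32)
        gx,gy=[cv2.remap(g,q[...,0],q[...,1],cv2.INTER_LINEAR) for g in G[v]]
        w=np.abs(gx*nn[:,None,None,0]+gy*nn[:,None,None,1]).max(-1); tot-=np.minimum(w,120).mean()
    return tot
def fit(name,ims,x,y,yaws,views=("side","top"),r=16,E=None,rot=True):
    E=E or M[name]
    g3={v:grads(ims[v],1.5) for v in ims};g1={v:grads(ims[v],.8) for v in ims}
    c=[(score(E,(x+i,y+j,w),g3,views),x+i,y+j,w) for i in range(-r,r+1,4) for j in range(-r,r+1,4) for w in yaws]
    b=min(c); p=np.array(b[1:])
    f=(lambda q,g:score(E,q,g,views))
    for g in(g3,g1):
        sx=np.array([p,p+[3,0,0],p+[0,3,0],p+[0,0,2.]])
        p=minimize(f,p,args=(g,),method="Nelder-Mead",options=dict(initial_simplex=sx,xatol=.02,fatol=1e-3)).x
    return p,f(p,g1)
E
cat > m1.py <<'E'
from h import *
ims={n:grab_frame(n) for n in("side","top")}
init=dict(round_mould=((227,152.2),24),block_mould=((272.8,165.2),24),long_mould=((263,127),60),block_bat=((273.7,166.8),24),round_bat=((227,153),24),side_board=((407,195),18),trough=((110,170),70))
res={}
for k,(px,z) in init.items():
    x,y=back(px,z,"top"); yaws=[0] if "round" in k else range(-90,90,5)
    for v in(("side","top"),("side",),("top",)):
        p,s=fit(k,ims,x,y,yaws,v); print(k,v,p.round(1),round(s,1))
        if len(v)==2: res[k]=p
ov={n:cv2.resize(ims[n][:,:,::-1],None,fx=4,fy=4,interpolation=cv2.INTER_CUBIC) for n in ims}
for k,p in res.items():
    a=np.deg2rad(p[2]);c,s=np.cos(a),np.sin(a);R=np.array([[c,-s,0],[s,c,0],[0,0,1]])
    for n in ov:
        for e in M[k]:
            q=proj(np.array(e,float)@R.T+[p[0],p[1],0],n)*4+1.5
            cv2.line(ov[n],*[tuple(int(v) for v in u) for u in q],(255,0,255),1)
T=ov["top"][380:980,180:980];cv2.imwrite("pics/t1.png",T)
S=ov["side"][300:1000,500:1400];cv2.imwrite("pics/s1.png",cv2.resize(S,(770,600)))
E
python3 m1.py
```

```text
round_mould ('side', 'top') [552.4  91.3   1.5] -240.0
round_mould ('side',) [552.3  91.3   1.1] -120.0
round_mould ('top',) [551.   91.3   0. ] -120.0
block_mould ('side', 'top') [528.2 -25.6 -13.8] -192.2
block_mould ('side',) [529.5 -23.2  -9.5] -85.5
block_mould ('top',) [527.7 -25.5 -14.7] -105.9
long_mould ('side', 'top') [613.7  11.3  -8.2] -221.0
long_mould ('side',) [612.2  10.   -7.8] -109.2
long_mould ('top',) [615.   10.7  -9.7] -113.5
block_bat ('side', 'top') [529.2 -24.3 -10.3] -198.0
block_bat ('side',) [530.9 -24.4 -10.7] -91.8
block_bat ('top',) [528.2 -25.2 -10.7] -107.4
round_bat ('side', 'top') [5.507e+02 8.900e+01 1.000e-01] -163.4
round_bat ('side',) [547.7  90.2   0.9] -72.0
round_bat ('top',) [552.6  88.8   7.2] -95.4
side_board ('side', 'top') [ 488.4 -354.6   -3.4] -239.6
side_board ('side',) [ 487.3 -355.    -3.5] -120.0
side_board ('top',) [ 488.3 -354.5   -3.4] -119.7
trough ('side', 'top') [480.1 347.9  -7.3] -225.3
trough ('side',) [480.  348.2  -7.5] -111.3
trough ('top',) [480.6 348.   -7. ] -114.3
```

View overlays.

View pics/t1.png

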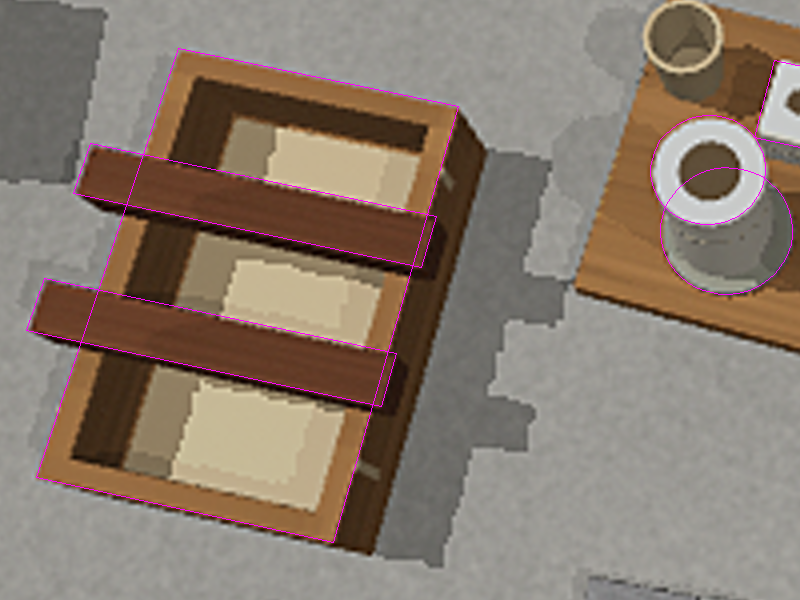

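View pics/s1.png

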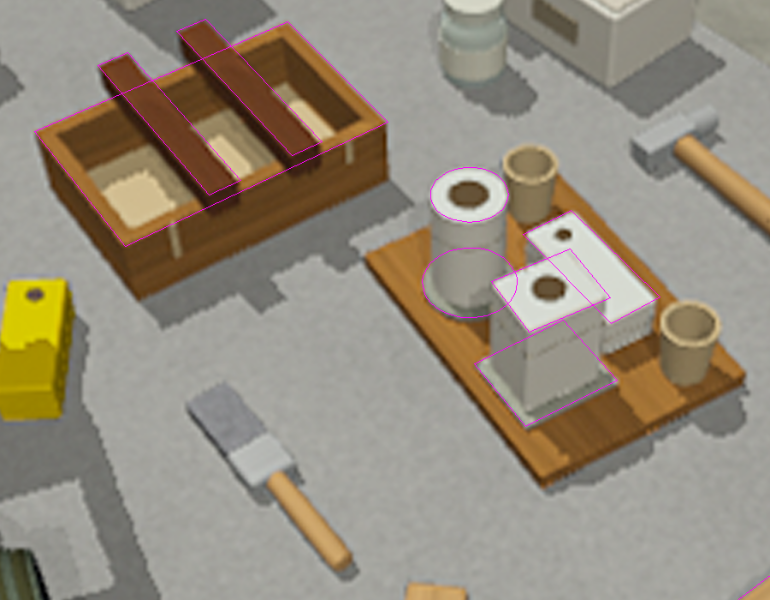

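The overlays sit on the edges of all the fitted parts (trough, battens, round, block and long moulds, bats) to within about 2 mm. Next I work out the first moves.

```bash
cat > go.py <<'E'
# usage: go.py x y z yaw : shift/turn in jog units from the current pose
import sys,numpy as np
from workcell import *
from scipy.spatial.transform import Rotation as R
s=state();R0=R.from_euler("xyz",s["ee_rot"],degrees=True)
x,y,z,w=map(float,sys.argv[1:5]);R1=R.from_euler("xyz",[180,0,w],degrees=True)
t=np.array([x,y,z])-s["ee_pos"]
print("shift",(R0.inv().apply(t)/500).round(4),"turn",((R0.inv()*R1).as_rotvec()/(np.pi/2)).round(4),"dist",np.linalg.norm(t).round(),"t",s["time_s"],"F",np.round(s["force"],1),"w",round(s["gripper_width"],1))
E
python3 go.py 552 91.5 200 168;  python3 go.py 552 91.5 104 168
```

```text
shift [-0.9733 -0.5978  0.0719] turn [ 0.      0.     -0.0906] dist 572.0 t 2.0 F [ 0.3 -0.   0.2] w 91.1
shift [-0.9733 -0.5978  0.2639] turn [ 0.      0.     -0.0906] dist 586.0 t 2.0 F [ 0.3 -0.   0.2] w 91.1
```

```bash
python3 -m jog '-0.2 -0.12 0 0 0 -0.02; -0.9733 -0.5978 0.0719 0 0 -0.0906; -0.9733 -0.5978 0.0719 0 0 -0.0906; -0.9733 -0.5978 0.0719 0 0 -0.0906; -0.9733 -0.5978 0.0719 0 0 -0.0906; -0.9733 -0.5978 0.0719 0 0 -0.0906; -0.9733 -0.5978 0.0719 0 0 -0.0906; -0.9733 -0.5978 0.0719 0 0 -0.0906; -0.9733 -0.5978 0.0719 0 0 -0.0906; -0.9733 -0.5978 0.0719 0 0 -0.0906; -0.9733 -0.5978 0.0719 0 0 -0.0906; -0.9733 -0.5978 0.0719 0 0 -0.0906; -0.9733 -0.5978 0.0719 0 0 -0.0906; -0.9733 -0.5978 0.0719 0 0 -0.0906; -0.9733 -0.5978 0.0719 0 0 -0.0906; -0.9733 -0.5978 0.0719 0 0 -0.0906; -0.9733 -0.5978 0.0719 0 0 -0.0906; -0.9733 -0.5978 0.0719 0 0 -0.0906; -0.9733 -0.5978 0.0719 0 0 -0.0906; -0.9733 -0.5978 0.0719 0 0 -0.0906' 1 40; python3 go.py 552 91.5 104 168
```

```text
time_s: 3.67
ee_pos: [551.4, 92.6, 200.3]
ee_rot: [180.0, 0.0, 168.1]
force: [0.1, -0.2, -0.2]
gripper_width: 91.2
shift [-0.0015 -0.0019  0.1926] turn [0.0002 0.0001 0.0011] dist 96.0 t 3.6667 F [ 0.1 -0.2 -0.2] w 91.2
```

```bash
python3 -m jog '-0.0015 -0.0019 0.06 0 0 0; -0.0015 -0.0019 0.12 0 0 0; -0.0015 -0.0019 0.16 0 0 0; -0.0015 -0.0019 0.18 0 0 0; -0.0015 -0.0019 0.1926 0 0 0; -0.0015 -0.0019 0.1926 0 0 0; -0.0015 -0.0019 0.1926 0 0 0'; python3 -m jog '0 0 0 0 0 0; 0 0 0 0 0 0; 0 0 0 0 0 0; 0 0 0 0 0 0; 0 0 0 0 0 0; 0 0 0 0 0 0; 0 0 0 0 0 0; 0 0 0 0 0 0; 0 0 0 0 0 0; 0 0 0 0 0 0; 0 0 0 0 0 0; 0 0 0 0 0 0' -1 40; python3 go.py 552 91.5 200 168
```

```text
time_s: 4.25
ee_pos: [552.7, 91.8, 104.9]
ee_rot: [179.9, 0.1, 168.1]
force: [-0.1, 1.1, 0.3]
gripper_width: 91.6
time_s: 5.25
ee_pos: [552.9, 91.8, 105.3]
ee_rot: [179.9, 0.1, 168.1]
force: [-0.3, -1.9, 5.3]
gripper_width: 61.3
shift [ 0.0012 -0.0007 -0.1894] turn [0.0006 0.0016 0.0013] dist 95.0 t 5.25 F [-0.3 -1.9  5.3] w 61.3
```

```bash
python3 -m jog '0 0 -0.01 0 0 0; 0 0 -0.03 0 0 0; 0 0 -0.06 0 0 0; 0 0 -0.09 0 0 0; 0 0 -0.12 0 0 0; 0 0 -0.14 0 0 0; 0 0 -0.15 0 0 0; 0 0 -0.15 0 0 0'; python3 go.py 563 -359 150 172;python3 go.py 563 -359 99.5 172
```

```text
time_s: 5.92
ee_pos: [553.2, 91.9, 181.4]
ee_rot: [179.9, 0.2, 168.1]
force: [-0.0, -0.4, -3.5]
gripper_width: 61.7
shift [-0.2045 -0.8785  0.0622] turn [ 0.001   0.0028 -0.043 ] dist 452.0 t 5.9167 F [-0.  -0.4 -3.5] w 61.7
shift [-0.2041 -0.8787  0.1632] turn [ 0.001   0.0028 -0.043 ] dist 458.0 t 5.9167 F [-0.  -0.4 -3.5] w 61.7
```

```bash
python3 -m jog '0 0 -0.03 0 0 0; 0 0 -0.07 0 0 0; 0 0 -0.1 0 0 0; -0.01 -0.03 -0.11 0 0 0; -0.03 -0.08 -0.11 0 0 -0.01; -0.03 -0.13 -0.11 0 0 -0.01; -0.04 -0.19 -0.11 0 0 -0.01; -0.06 -0.25 -0.11 0 0 -0.02; -0.07 -0.31 -0.11 0 0 -0.02; -0.08 -0.37 -0.11 0 0 -0.02; -0.1 -0.43 -0.11 0 0 -0.03; -0.11 -0.49 -0.11 0 0 -0.03; -0.13 -0.55 -0.11 0 0 -0.03; -0.14 -0.61 -0.11 0 0 -0.03; -0.16 -0.67 -0.11 0 0 -0.04; -0.17 -0.73 -0.09 0 0 -0.04; -0.18 -0.79 -0.06 0 0 -0.043; -0.195 -0.84 -0.02 0 0 -0.043; -0.2045 -0.87 0.02 0 0 -0.043; -0.2045 -0.8785 0.04 0 0 -0.043'; python3 -m jog '0 0 0 0 0 0; 0 0 0 0 0 0';python3 go.py 563 -359 99.5 172
```

```text
time_s: 7.58
ee_pos: [561.3, -361.0, 156.5]
ee_rot: [179.8, -0.0, 171.9]
force: [-1.8, 0.4, -4.4]
gripper_width: 61.6
time_s: 7.75
ee_pos: [560.2, -360.3, 154.4]
ee_rot: [179.7, -0.3, 171.8]
force: [0.2, -0.7, -2.9]
gripper_width: 61.6
shift [-0.0057  0.0028  0.1098] turn [ 0.0033 -0.0033 -0.002 ] dist 55.0 t 7.75 F [ 0.2 -0.7 -2.9] w 61.6
```

```bash
python3 -m jog '-0.0057 0.0028 0.03 0 0 0; -0.0057 0.0028 0.06 0 0 0; -0.0057 0.0028 0.085 0 0 0; -0.0057 0.0028 0.1 0 0 0; -0.0057 0.0028 0.105 0 0 0; -0.0057 0.0028 0.107 0 0 0; -0.0057 0.0028 0.109 0 0 0; -0.0057 0.0028 0.109 0 0 0'; python3 -m jog '0 0 0.001 0 0 0; 0 0 0.001 0 0 0';python3 go.py 563 -359 99.5 172
```

```text
time_s: 8.42
ee_pos: [563.5, -359.0, 100.9]
ee_rot: [179.7, -0.2, 171.8]
force: [0.4, -0.9, -3.7]
gripper_width: 61.8
time_s: 8.58
ee_pos: [563.9, -359.3, 101.2]
ee_rot: [179.8, -0.1, 171.8]
force: [-0.0, 0.2, -2.8]
gripper_width: 61.4
shift [0.0019 0.0003 0.0035] turn [ 0.0025 -0.0014 -0.0018] dist 2.0 t 8.5833 F [-0.   0.2 -2.8] w 61.4
```

```bash
python3 -m jog '0 0 0.003 0 0 0; 0 0 0.004 0 0 0; 0 0 0.005 0 0 0; 0 0 0.005 0 0 0'; python3 -m jog '0 0 0.002 0 0 0; 0 0 0.003 0 0 0; 0 0 0.003 0 0 0'
```

```text
time_s: 8.92
ee_pos: [564.0, -359.4, 99.4]
ee_rot: [179.8, -0.1, 171.8]
force: [-0.2, -0.3, 1.5]
gripper_width: 61.6
time_s: 9.17
ee_pos: [564.0, -359.4, 99.4]
ee_rot: [179.8, -0.0, 171.8]
force: [-2.9, 1.9, 6.1]
gripper_width: 61.1
```

Run:
```python
from workcell import *
print(state()["force"],state()["ee_pos"])
```

```text
[-2.94476111  1.86040624  6.08179431] [ 564.00901734 -359.386892     99.38918985]
```

```bash
python3 -m jog '0 0 0 0 0 0; 0 0 0 0 0 0; 0 0 0 0 0 0; 0 0 0 0 0 0; 0 0 0 0 0 0; 0 0 0 0 0 0; 0 0 0 0 0 0; 0 0 0 0 0 0' 1 40; python3 -m jog '0 0 -0.03 0 0 0; 0 0 -0.08 0 0 0; 0 0 -0.15 0 0 0; 0 0 -0.2 0 0 0; 0 0 -0.22 0 0 0; 0 0 -0.22 0 0 0'; python3 go.py 528 -25.5 180 168
```

```text
time_s: 9.83
ee_pos: [564.0, -359.4, 99.3]
ee_rot: [179.8, -0.1, 171.8]
force: [0.3, -0.8, -0.4]
gripper_width: 91.4
time_s: 10.33
ee_pos: [565.2, -360.5, 212.3]
ee_rot: [180.0, 0.3, 171.8]
force: [0.9, -0.4, 2.0]
gripper_width: 90.8
shift [0.1691 0.6527 0.0644] turn [0.0006 0.0029 0.0426] dist 339.0 t 10.3333 F [ 0.9 -0.4  2. ] w 90.8
```

```bash
sed -i 's/np.minimum(w,120)/np.minimum(w,250)/' h.py
python3 - <<'E'
from h import *
ims={n:grab_frame(n) for n in("side","top")}
for k,x,y,ya in(("round_bat",551,90,[0]),("block_mould",528,-25,range(-25,5,3)),("long_mould",614,11,range(-20,5,3)),("block_bat",529,-25,range(-20,0,3))):
    for v in(("side","top"),("side",),("top",)):
        p,s=fit(k,ims,x,y,ya,v,r=8);print(k,v,p.round(1),round(s,1))
E
```

```text
round_bat ('side', 'top') [551.1  88.5   2.6] -420.3
round_bat ('side',) [549.7  90.6   5.3] -197.5
round_bat ('top',) [551.2  88.4   2.9] -227.3
block_mould ('side', 'top') [527.6 -24.7 -13.1] -359.3
block_mould ('side',) [527.  -24.6 -13.6] -150.8
block_mould ('top',) [527.8 -24.7 -13.3] -209.0
long_mould ('side', 'top') [613.8  11.1 -10.1] -426.2
long_mould ('side',) [612.9  11.7 -10.2] -203.2
long_mould ('top',) [614.3  10.5  -9.8] -225.7
block_bat ('side', 'top') [529.6 -25.7 -10.7] -360.5
block_bat ('side',) [529.7 -26.6 -10.8] -161.7
block_bat ('top',) [529.8 -25.4 -10.6] -201.0
```

```bash
python3 -m jog '0.03 0.04 0 0 0 0.01; 0.17 0.654 0.05 0 0.003 0.056; 0.17 0.654 0.05 0 0.003 0.056; 0.17 0.654 0.05 0 0.003 0.056; 0.17 0.654 0.05 0 0.003 0.056; 0.17 0.654 0.05 0 0.003 0.056; 0.17 0.654 0.05 0 0.003 0.056; 0.17 0.654 0.05 0 0.003 0.056; 0.17 0.654 0.05 0 0.003 0.056; 0.17 0.654 0.05 0 0.003 0.056; 0.17 0.654 0.05 0 0.003 0.056; 0.17 0.654 0.05 0 0.003 0.056; 0.17 0.654 0.05 0 0.003 0.056'; python3 go.py 527.7 -24.8 104 166.8
```

```text
time_s: 11.52
ee_pos: [525.6, -24.6, 183.7]
ee_rot: [179.8, -0.5, 166.7]
force: [-0.1, -0.0, -0.5]
gripper_width: 91.4
shift [-5.800e-03  1.000e-04  1.594e-01] turn [ 0.002  -0.0059 -0.0009] dist 80.0 t 11.5167 F [-0.1 -0.  -0.5] w 91.4
```

```bash
python3 -m jog '-0.0058 0 0.04 0.002 -0.006 -0.001; -0.0058 0 0.09 0.002 -0.006 -0.001; -0.0058 0 0.13 0.002 -0.006 -0.001; -0.0058 0 0.15 0.002 -0.006 -0.001; -0.0058 0 0.16 0.002 -0.006 -0.001; -0.0058 0 0.16 0.002 -0.006 -0.001; -0.0058 0 0.16 0.002 -0.006 -0.001'; python3 go.py 527.7 -24.8 104 166.8; python3 -m jog '0 0 0 0 0 0; 0 0 0 0 0 0; 0 0 0 0 0 0; 0 0 0 0 0 0; 0 0 0 0 0 0; 0 0 0 0 0 0; 0 0 0 0 0 0; 0 0 0 0 0 0; 0 0 0 0 0 0; 0 0 0 0 0 0; 0 0 0 0 0 0; 0 0 0 0 0 0' -1 40; python3 -m jog '0 0 -0.01 0 0 0; 0 0 -0.03 0 0 0; 0 0 -0.06 0 0 0; 0 0 -0.09 0 0 0; 0 0 -0.11 0 0 0; 0 0 -0.12 0 0 0; 0 0 -0.12 0 0 0'; python3 go.py 468.4 -353.4 98.5 172
```

```text
time_s: 12.1
ee_pos: [528.4, -25.4, 104.3]
ee_rot: [180.0, 0.1, 166.8]
force: [0.3, -0.4, -0.5]
gripper_width: 91.0
shift [0.0017 0.0008 0.0006] turn [ 0.0001  0.0009 -0.0004] dist 1.0 t 12.1 F [ 0.3 -0.4 -0.5] w 91.0
time_s: 13.1
ee_pos: [528.8, -25.1, 104.7]
ee_rot: [179.9, 0.1, 166.8]
force: [1.0, 3.7, 4.6]
gripper_width: 57.8
time_s: 13.68
ee_pos: [529.0, -25.3, 165.7]
ee_rot: [180.0, 0.2, 166.8]
force: [0.2, 0.4, -4.8]
gripper_width: 58.0
shift [-0.0319 -0.6666  0.1339] turn [ 0.0004  0.0026 -0.0583] dist 340.0 t 13.6833 F [ 0.2  0.4 -4.8] w 58.0
```

```bash
python3 -m jog '0 -0.02 -0.02 0 0 0; 0 -0.06 -0.04 0 0 -0.005; -0.005 -0.11 -0.05 0 0 -0.01; -0.01 -0.17 -0.05 0 0 -0.015; -0.015 -0.23 -0.05 0 0 -0.02; -0.02 -0.29 -0.05 0 0 -0.025; -0.025 -0.35 -0.05 0 0 -0.03; -0.03 -0.41 -0.05 0 0 -0.035; -0.032 -0.47 -0.05 0 0 -0.04; -0.032 -0.53 -0.04 0 0 -0.045; -0.032 -0.58 -0.02 0 0 -0.05; -0.032 -0.62 0.01 0 0 -0.055; -0.032 -0.65 0.03 0 0 -0.058; -0.032 -0.664 0.05 0 0 -0.058; -0.032 -0.6666 0.06 0 0 -0.058; -0.032 -0.6666 0.06 0 0 -0.058; -0.032 -0.6666 0.06 0 0 -0.058'; python3 go.py 468.4 -353.4 98.5 172
```

```text
time_s: 15.1
ee_pos: [468.3, -352.7, 135.3]
ee_rot: [179.9, 0.2, 172.0]
force: [-0.4, 0.0, -3.8]
gripper_width: 57.8
shift [-0.0003 -0.0015  0.0736] turn [ 0.0009  0.0021 -0.0001] dist 37.0 t 15.1 F [-0.4  0.  -3.8] w 57.8
```

```bash
python3 -m jog '0 -0.0015 0.02 0.001 0.002 0; 0 -0.0015 0.045 0.001 0.002 0; 0 -0.0015 0.06 0.001 0.002 0; 0 -0.0015 0.068 0.001 0.002 0; 0 -0.0015 0.071 0.001 0.002 0; 0 -0.0015 0.073 0.001 0.002 0; 0 -0.0015 0.075 0.001 0.002 0; 0 -0.0015 0.076 0.001 0.002 0; 0 -0.0015 0.076 0.001 0.002 0'; python3 go.py 468.4 -353.4 98.5 172
```

```text
time_s: 15.85
ee_pos: [468.5, -353.3, 98.7]
ee_rot: [-180.0, 0.1, 172.0]
force: [-1.9, 3.6, 5.3]
gripper_width: 57.9
shift [ 0.0002 -0.0003  0.0003] turn [-0.0002  0.0007 -0.0002] dist 0.0 t 15.85 F [-1.9  3.6  5.3] w 57.9
```

```bash
python3 -m jog '0 0 0 0 0 0; 0 0 0 0 0 0; 0 0 0 0 0 0; 0 0 0 0 0 0; 0 0 0 0 0 0; 0 0 0 0 0 0; 0 0 0 0 0 0; 0 0 0 0 0 0' 1 40; python3 -m jog '0 0 -0.03 0 0 0; 0 0 -0.08 0 0 0; 0 0 -0.15 0 0 0; 0 0 -0.2 0 0 0; 0 0 -0.22 0 0 0; 0 0 -0.22 0 0 0';  python3 - <<'E'
from h import *
ims={n:grab_frame(n) for n in("side","top")}
for k,x,y,ya in(("round_bat",551,90,[0]),("long_mould",614,11,range(-20,5,3)),("block_bat",529,-25,range(-20,0,3))):
    for v in(("side","top"),("side",),("top",)):
        p,s=fit(k,ims,x,y,ya,v,r=8);print(k,v,p.round(1),round(s,1))
for n in ims: cv2.imwrite(f"pics/{n}2.png",cv2.resize(ims[n][:,:,::-1],(640,480)))
E
python3 go.py 614 11.1 150 79.9
```

```text
time_s: 16.52
ee_pos: [468.5, -353.3, 98.5]
ee_rot: [-180.0, 0.1, 172.0]
force: [-0.9, 1.7, 0.2]
gripper_width: 91.1
time_s: 17.02
ee_pos: [469.6, -354.1, 211.3]
ee_rot: [-179.8, 0.4, 172.0]
force: [0.2, -0.0, -0.3]
gripper_width: 90.9
round_bat ('side', 'top') [551.2  88.6   3.6] -474.1
round_bat ('side',) [5.506e+02 8.920e+01 3.000e-01] -249.8
round_bat ('top',) [551.2  88.5   2.7] -225.0
long_mould ('side', 'top') [613.4  11.5 -11.2] -482.9
long_mould ('side',) [613.1  12.  -10.8] -237.3
long_mould ('top',) [613.4  10.9 -11.2] -247.0
block_bat ('side', 'top') [529.6 -25.4 -10.5] -492.5
block_bat ('side',) [529.4 -25.4 -10.5] -248.2
block_bat ('top',) [529.9 -25.5 -10.5] -244.5
shift [-0.1878  0.7615  0.1153] turn [ 1.0000e-04 -3.0000e-04  1.0231e+00] dist 396.0 t 17.1167 F [ 0.1  0.5 -1. ] w 91.2
```

View pics/side2.png

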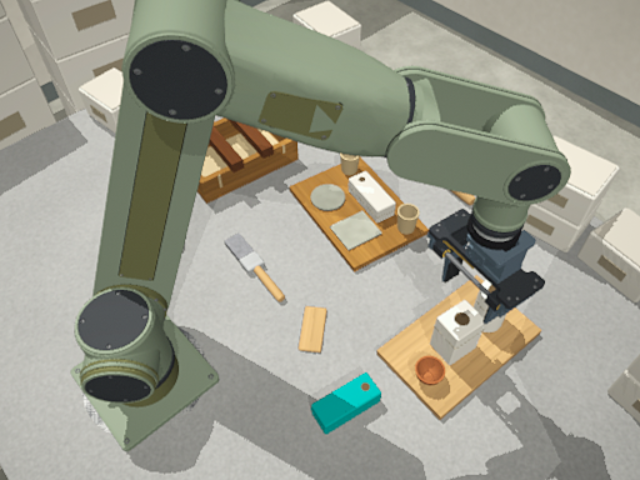

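Side view (640x480): block mould upright at (460,325) on the side board, with the round mould behind the gripper. Both bats are bare at (328,197) and (357,230), and the long mould is clear at (372,195). The bats measure 116.0 mm apart, as specified.

```bash
python3 -m jog '0 0.04 0 0 0 0.05; -0.188 0.7615 0.08 0 0 1; -0.188 0.7615 0.08 0 0 1; -0.188 0.7615 0.08 0 0 1; -0.188 0.7615 0.08 0 0 1; -0.188 0.7615 0.08 0 0 1; -0.188 0.7615 0.08 0 0 1; -0.188 0.7615 0.08 0 0 1; -0.188 0.7615 0.08 0 0 1; -0.188 0.7615 0.08 0 0 1; -0.188 0.7615 0.08 0 0 1; -0.188 0.7615 0.08 0 0 1; -0.188 0.7615 0.08 0 0 1; -0.188 0.7615 0.08 0 0 1; -0.188 0.7615 0.08 0 0 1; -0.188 0.7615 0.08 0 0 1; -0.188 0.7615 0.08 0 0 1'; python3 go.py 613.4 11.4 47 79
```

```text
time_s: 18.53
ee_pos: [613.4, 10.9, 166.3]
ee_rot: [-179.8, -0.0, 82.1]
force: [-0.5, 0.1, 0.2]
gripper_width: 91.1
shift [0.0009 0.0006 0.2386] turn [-0.0017 -0.      0.034 ] dist 119.0 t 18.5333 F [-0.5  0.1  0.2] w 91.1
```

```bash
python3 -m jog '0.001 0.0006 0.05 -0.002 0 0.034; 0.001 0.0006 0.12 -0.002 0 0.034; 0.001 0.0006 0.18 -0.002 0 0.034; 0.001 0.0006 0.21 -0.002 0 0.034; 0.001 0.0006 0.225 -0.002 0 0.034; 0.001 0.0006 0.2325 -0.002 0 0.034; 0.001 0.0006 0.2325 -0.002 0 0.034; 0.001 0.0006 0.2325 -0.002 0 0.034'; python3 go.py 613.4 11.4 50 79
```

```text
time_s: 19.2
ee_pos: [614.3, 11.4, 51.1]
ee_rot: [179.9, -0.0, 79.0]
force: [0.5, 0.4, 0.3]
gripper_width: 90.9
shift [-0.0003 -0.0018  0.0022] turn [ 0.0016 -0.0003  0.0001] dist 1.0 t 19.2 F [0.5 0.4 0.3] w 90.9
```

```bash
python3 -m jog '0 -0.001 0.002 0 0 0; 0 -0.001 0.002 0 0 0; 0 -0.001 0.002 0 0 0; 0 -0.001 0.002 0 0 0; 0 -0.001 0.002 0 0 0; 0 -0.001 0.002 0 0 0; 0 -0.001 0.002 0 0 0; 0 -0.001 0.002 0 0 0; 0 -0.001 0.002 0 0 0; 0 -0.001 0.002 0 0 0; 0 -0.001 0.002 0 0 0; 0 -0.001 0.002 0 0 0; 0 -0.001 0.002 0 0 0; 0 -0.001 0.002 0 0 0' -1 40; python3 -m jog '0 0 -0.01 0 0 0; 0 0 -0.03 0 0 0; 0 0 -0.07 0 0 0; 0 0 -0.12 0 0 0; 0 0 -0.17 0 0 0; 0 0 -0.21 0 0 0; 0 0 -0.23 0 0 0; 0 0 -0.24 0 0 0; 0 0 -0.24 0 0 0'; python3 go.py 480.3 348 170 172.8
```

```text
time_s: 20.37
ee_pos: [614.2, 11.4, 50.3]
ee_rot: [179.8, -0.0, 79.0]
force: [1.6, 0.1, 1.9]
gripper_width: 50.3
time_s: 21.12
ee_pos: [613.7, 11.5, 170.9]
ee_rot: [179.8, -0.0, 79.0]
force: [-0.0, 0.2, -4.2]
gripper_width: 49.6
shift [ 0.6098 -0.3902  0.0007] turn [ 0.0024  0.0017 -1.0421] dist 362.0 t 21.1167 F [-0.   0.2 -4.2] w 49.6
```

```bash
python3 -m jog '0.01 -0.01 0 0 0 -0.02; 0.04 -0.03 0 0 0 -0.07; 0.08 -0.05 0 0 0 -0.13; 0.12 -0.08 0 0 0 -0.2; 0.16 -0.1 0 0 0 -0.27; 0.2 -0.13 0 0 0 -0.34; 0.24 -0.16 0 0 0 -0.41; 0.28 -0.18 0 0 0 -0.48; 0.32 -0.21 0 0 0 -0.55; 0.36 -0.23 0 0 0 -0.62; 0.4 -0.26 0 0 0 -0.69; 0.44 -0.28 0 0 0 -0.76; 0.48 -0.31 0 0 0 -0.83; 0.52 -0.335 0 0 0 -0.9; 0.55 -0.355 0 0 0 -0.95; 0.58 -0.37 0 0 0 -0.98; 0.6 -0.385 0 0 0 -1; 0.61 -0.39 0 0 0 -1; 0.61 -0.39 0 0 0 -1; 0.61 -0.39 0 0 0 -1'; python3 go.py 480.3 348 135 172.8;  python3 - <<'E'
from h import *
s=state(); ims={n:grab_frame(n) for n in("side","top")}
E2=M["trough"]
for k,x,y,ya,E in(("trough",480,348,range(-12,0,2),None),("long",*s["ee_pos"][:2],range(-20,0,3),box(50,120,0,s["ee_pos"][2]+9.7))):
  for v in(("side","top"),("side",),("top",)):
    p,sc=fit(k,ims,x,y,ya,v,r=8,E=E);print(k,v,p.round(1),round(sc,1))
cv2.imwrite("pics/top3.png",cv2.resize(ims["top"][60:260,20:260,::-1],(720,600)))
E
```

```text
time_s: 22.78
ee_pos: [480.1, 347.5, 169.7]
ee_rot: [-180.0, 0.2, 169.0]
force: [-0.2, -0.9, -3.5]
gripper_width: 50.2
shift [0.0001 0.001  0.0695] turn [-0.0006  0.0021 -0.0421] dist 35.0 t 22.7833 F [-0.2 -0.9 -3.5] w 50.2
trough ('side', 'top') [478.8 348.3  -7.4] -295.1
trough ('side',) [479.2 349.2  -6.9] -144.2
trough ('top',) [478.1 347.8  -8.4] -153.5
long ('side', 'top') [473.3 347.4  -7.7] -175.6
long ('side',) [487.4 336.   -4.8] -102.4
long ('top',) [473.9 347.7  -8.5] -112.2
```

View pics/top3.png

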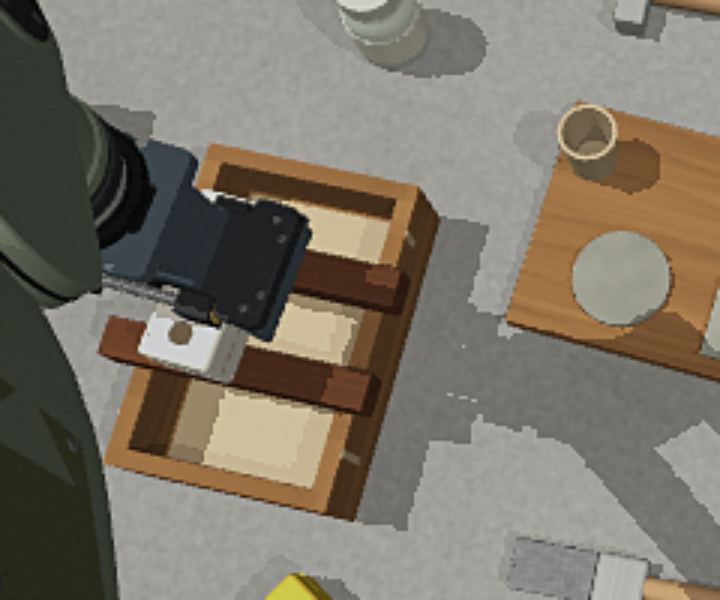

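Crop (720x600): the long mould is held level over the trough, with its pour-spot end showing at (195,340). It clears the battens.

```bash
python3 - <<'E'
from h import *
ims={n:cv2.resize(cv2.imread(f"pics/{n}0.png")[:,:,::-1],(512,384),interpolation=cv2.INTER_AREA) for n in("side","top")}
for v in(("side","top"),("side",),("top",)):
    p,sc=fit("trough",ims,480,348,range(-14,0,2),v,r=8);print(v,p.round(2),round(sc,1))
    p,sc=fit("trough",ims,480,348,range(-14,0,2),v,r=8,E=M["trough"][:4]);print(" rim",v,p.round(2),round(sc,1))
    p,sc=fit("trough",ims,480,348,range(-14,0,2),v,r=8,E=M["trough"][4:]);print(" bat",v,p.round(2),round(sc,1))
E
python3 go.py 480 348 132.5 172.7
```

```text
('side', 'top') [478.59 347.67  -7.63] -345.8
 rim ('side', 'top') [478.44 347.72  -7.69] -383.4
 bat ('side', 'top') [478.7  347.5   -7.65] -325.3
('side',) [479.23 348.57  -7.24] -167.6
 rim ('side',) [479.05 348.43  -7.5 ] -185.0
 bat ('side',) [479.13 348.71  -7.26] -158.6
('top',) [478.5  347.63  -7.73] -180.3
 rim ('top',) [478.36 347.63  -7.74] -199.8
 bat ('top',) [478.62 347.57  -7.85] -169.1
shift [0.0017 0.0015 0.0753] turn [-0.0001  0.0024 -0.0417] dist 38.0 t 22.8833 F [-0.3  0.2 -3.3] w 50.0
```

```bash
python3 -m jog '0.004 0.001 0.02 0 0.002 -0.038; 0.004 0.001 0.04 0 0.002 -0.038; 0.004 0.001 0.06 0 0.002 -0.038; 0.004 0.001 0.07 0 0.002 -0.038; 0.004 0.001 0.074 0 0.002 -0.038; 0.004 0.001 0.074 0 0.002 -0.038; 0.004 0.001 0.074 0 0.002 -0.038'; python3 go.py 478.8 347.9 130.3 172.4
```

```text
time_s: 23.47
ee_pos: [479.1, 348.0, 133.2]
ee_rot: [-180.0, 0.0, 172.3]
force: [2.4, 0.2, -3.9]
gripper_width: 49.7
shift [ 0.0005 -0.0003  0.0058] turn [-0.      0.0005 -0.0006] dist 3.0 t 23.4667 F [ 2.4  0.2 -3.9] w 49.7
```

```bash
python3 -m jog '0.0005 0 0.003 0 0 0; 0.0005 0 0.005 0 0 0; 0.0005 0 0.0065 0 0 0; 0.0005 0 0.0075 0 0 0; 0.0005 0 0.0075 0 0 0'; python3 go.py 478.8 347.9 130.3 172.4
```

```text
time_s: 23.88
ee_pos: [479.0, 348.2, 130.3]
ee_rot: [180.0, 0.1, 172.3]
force: [-0.3, -0.3, 1.2]
gripper_width: 50.0
shift [ 0.0003 -0.0006  0.    ] turn [ 0.0004  0.001  -0.0006] dist 0.0 t 23.8833 F [-0.3 -0.3  1.2] w 50.0
```

```bash
python3 -m jog '0 0 0.002 0 0 0; 0 0 0.002 0 0 0'; python3 -m jog '0 0 0 0 0 0; 0 0 0 0 0 0; 0 0 0 0 0 0; 0 0 0 0 0 0; 0 0 0 0 0 0; 0 0 0 0 0 0; 0 0 0 0 0 0; 0 0 0 0 0 0; 0 0 0 0 0 0' 1 40; python3 -m jog '0 0 -0.02 0 0 0; 0 0 -0.06 0 0 0; 0 0 -0.11 0 0 0; 0 0 -0.15 0 0 0; 0 0 -0.17 0 0 0; 0 0 -0.17 0 0 0'; python3 go.py 468.5 -353.3 215 172
```

```text
time_s: 24.05
ee_pos: [479.0, 348.2, 130.3]
ee_rot: [179.9, 0.1, 172.3]
force: [-1.9, -2.0, 5.3]
gripper_width: 50.0
time_s: 24.8
ee_pos: [479.0, 348.2, 130.2]
ee_rot: [179.9, 0.1, 172.3]
force: [-0.6, 0.1, 0.3]
gripper_width: 91.1
time_s: 25.3
ee_pos: [480.0, 349.0, 218.5]
ee_rot: [179.7, 0.4, 172.3]
force: [-0.3, -0.5, 0.3]
gripper_width: 91.2
shift [-1.6420e-01 -1.3951e+00  7.0000e-04] turn [0.0033 0.0041 0.0038] dist 702.0 t 25.3 F [-0.3 -0.5  0.3] w 91.2
```

```bash
python3 -m jog '0 -0.04 0 0 0 0; -0.12 -1 0 0.003 0.004 0.004; -0.12 -1 0 0.003 0.004 0.004; -0.12 -1 0 0.003 0.004 0.004; -0.12 -1 0 0.003 0.004 0.004; -0.12 -1 0 0.003 0.004 0.004; -0.12 -1 0 0.003 0.004 0.004; -0.12 -1 0 0.003 0.004 0.004; -0.12 -1 0 0.003 0.004 0.004; -0.12 -1 0 0.003 0.004 0.004; -0.12 -1 0 0.003 0.004 0.004; -0.12 -1 0 0.003 0.004 0.004; -0.12 -1 0 0.003 0.004 0.004; -0.12 -1 0 0.003 0.004 0.004; -0.12 -1 0 0.003 0.004 0.004'
python3 - <<'E'
from h import *
ims={n:grab_frame(n) for n in("side","top")}
S=circ(62,118);B=box(70,58,0,118)
for k,x,y,ya,E in(("trough",480,348,range(-12,0,2),None),("long",479,348,range(-20,3,3),box(50,120,0,140)),("round",564,-359.4,[0],S),("block",468.5,-353.3,range(-20,6,3),B)):
  for v in(("side","top"),("side",),("top",)):
    p,sc=fit(k,ims,x,y,ya,v,r=8,E=E);print(k,v,p.round(1),round(sc,1))
    if k=="long":
      p,sc=fit(k,ims,x,y,range(78,102,3),v,r=8,E=E);print(k,"alt",v,p.round(1),round(sc,1))
a=cv2.resize(ims["top"][80:260,20:260,::-1],(400,300));b=cv2.resize(ims["side"][60:180,120:280,::-1],(400,300));cv2.imwrite("pics/p4.png",np.hstack([a,b]))
E
python3 go.py 468.5 -353.3 200 172
```

```text
time_s: 26.55
ee_pos: [472.1, -155.4, 215.0]
ee_rot: [179.9, -0.1, 171.8]
force: [0.2, 0.6, -0.6]
gripper_width: 91.1
trough ('side', 'top') [478.7 348.   -7.6] -351.9
trough ('side',) [478.9 348.7  -7.3] -165.9
trough ('top',) [478.7 348.   -7.7] -187.0
long ('side', 'top') [472.1 335.3   4.1] -162.6
long alt ('side', 'top') [476.7 346.8  82.2] -471.0
long ('side',) [485.2 338.3  -7.5] -114.7
long alt ('side',) [475.9 347.2  82.2] -231.8
long ('top',) [466.3 334.   -4.5] -123.5
long alt ('top',) [477.3 346.9  82.1] -241.0
round ('side', 'top') [ 561.8 -358.9   -0.7] -304.0
round ('side',) [ 561.3 -358.5    1.5] -197.1
round ('top',) [ 562.1 -359.3    1.4] -109.2
block ('side', 'top') [ 466.1 -354.2   -6.8] -130.3
block ('side',) [ 465.9 -354.2   -7.2] -114.9
block ('top',) [ 478.6 -364.2  -24. ] -71.1
shift [-0.048  -0.3964  0.0303] turn [ 0.0009 -0.0011 -0.    ] dist 200.0 t 26.65 F [-0.7  0.8 -0.3] w 91.1
```

View pics/p4.png

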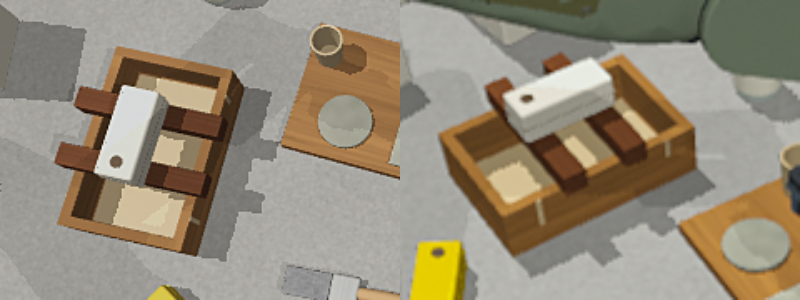

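Two-panel crop (top left, side right): the long mould lies flat across both battens with its pour spot at (116,161). By the cameras it is about 2 mm from the trough centre and 0.2° out of line, so I leave it. Next I fetch the block.

```bash
python3 -m jog '-0.01 -0.04 0.005 0 0 0; -0.048 -0.3964 0.03 0 0 0; -0.048 -0.3964 0.03 0 0 0; -0.048 -0.3964 0.03 0 0 0; -0.048 -0.3964 0.03 0 0 0; -0.048 -0.3964 0.03 0 0 0; -0.048 -0.3964 0.03 0 0 0; -0.048 -0.3964 0.03 0 0 0; -0.048 -0.3964 0.03 0 0 0'; python3 go.py 468.5 -353.3 98.5 172
```

```text
time_s: 27.4
ee_pos: [468.8, -351.1, 200.0]
ee_rot: [179.8, -0.1, 172.1]
force: [-0.3, 0.6, 0.9]
gripper_width: 91.2
shift [-0.0005 -0.0049  0.203 ] turn [ 0.0017 -0.0016  0.0011] dist 102.0 t 27.4 F [-0.3  0.6  0.9] w 91.2
```

```bash
python3 -m jog '-0.0005 -0.0049 0.05 0.002 -0.002 0.001; -0.0005 -0.0049 0.1 0.002 -0.002 0.001; -0.0005 -0.0049 0.15 0.002 -0.002 0.001; -0.0005 -0.0049 0.18 0.002 -0.002 0.001; -0.0005 -0.0049 0.198 0.002 -0.002 0.001; -0.0005 -0.0049 0.203 0.002 -0.002 0.001; -0.0005 -0.0049 0.203 0.002 -0.002 0.001; -0.0005 -0.0049 0.203 0.002 -0.002 0.001'; python3 -m jog '0 0 0 0 0 0; 0 0 0 0 0 0; 0 0 0 0 0 0; 0 0 0 0 0 0; 0 0 0 0 0 0; 0 0 0 0 0 0; 0 0 0 0 0 0; 0 0 0 0 0 0; 0 0 0 0 0 0; 0 0 0 0 0 0; 0 0 0 0 0 0; 0 0 0 0 0 0' -1 40; python3 -m jog '0 0 -0.01 0 0 0; 0 0 -0.03 0 0 0; 0 0 -0.06 0 0 0; 0 0 -0.09 0 0 0; 0 0 -0.12 0 0 0; 0 0 -0.14 0 0 0; 0 0 -0.14 0 0 0'; python3 go.py 530.7 -25.9 140 169.5
```

```text
time_s: 28.07
ee_pos: [469.3, -353.1, 99.7]
ee_rot: [-179.9, 0.1, 172.1]
force: [0.3, 0.1, -0.6]
gripper_width: 91.0
time_s: 29.07
ee_pos: [469.4, -353.2, 99.8]
ee_rot: [-179.9, 0.1, 172.1]
force: [-0.2, -0.5, 3.7]
gripper_width: 57.9
time_s: 29.65
ee_pos: [470.2, -353.8, 172.2]
ee_rot: [-179.8, 0.4, 172.1]
force: [0.6, 0.2, -4.5]
gripper_width: 57.8
shift [-0.0289  0.6665  0.0621] turn [-0.0023  0.0042  0.0285] dist 335.0 t 29.65 F [ 0.6  0.2 -4.5] w 57.8
```

```bash
python3 -m jog '0 0.02 -0.01 0 0 0; 0 0.06 -0.02 0 0 0.005; -0.005 0.11 -0.03 0 0 0.01; -0.01 0.17 -0.03 0 0 0.01; -0.01 0.23 -0.03 0 0 0.015; -0.015 0.29 -0.03 -0.001 0.002 0.015; -0.02 0.35 -0.03 -0.002 0.003 0.02; -0.025 0.41 -0.03 -0.002 0.004 0.02; -0.03 0.47 -0.02 -0.002 0.004 0.025; -0.0307 0.53 -0.01 -0.002 0.004 0.028; -0.0307 0.58 0 -0.002 0.004 0.028; -0.0307 0.62 0.02 -0.002 0.004 0.028; -0.0307 0.65 0.04 -0.002 0.004 0.028; -0.0307 0.664 0.06 -0.002 0.004 0.028; -0.0307 0.6665 0.07 -0.002 0.004 0.028; -0.0307 0.6665 0.07 -0.002 0.004 0.028; -0.0307 0.6665 0.07 -0.002 0.004 0.028'; python3 go.py 531.6 -25.9 107.5 169.5
```

```text
time_s: 31.07
ee_pos: [531.3, -26.7, 135.8]
ee_rot: [-179.9, -0.0, 169.5]
force: [-0.4, -0.4, -4.3]
gripper_width: 57.9
shift [-0.0003  0.0017  0.0565] turn [-0.0007 -0.0004  0.0003] dist 28.0 t 31.0667 F [-0.4 -0.4 -4.3] w 57.9
```

```bash
python3 -m jog '-0.0003 0.0017 0.02 0 0 0; -0.0003 0.0017 0.035 0 0 0; -0.0003 0.0017 0.048 0 0 0; -0.0003 0.0017 0.054 0 0 0; -0.0003 0.0017 0.056 0 0 0; -0.0003 0.0017 0.0565 0 0 0'; python3 go.py 531.6 -25.9 105.8 169.5
```

```text
time_s: 31.57
ee_pos: [531.5, -26.0, 107.2]
ee_rot: [-179.9, -0.1, 169.5]
force: [0.0, -0.3, -4.0]
gripper_width: 57.7
shift [-0.0002  0.0003  0.0027] turn [-0.0008 -0.0008  0.0001] dist 1.0 t 31.5667 F [ 0.  -0.3 -4. ] w 57.7
```

```bash
python3 -m jog '0 0 0.002 0 0 0; 0 0 0.004 0 0 0; 0 0 0.005 0 0 0; 0 0 0.006 0 0 0; 0 0 0.006 0 0 0'
```

```text
time_s: 31.98
ee_pos: [531.7, -26.1, 105.9]
ee_rot: [-179.9, 0.0, 169.5]
force: [-3.8, -0.9, 5.9]
gripper_width: 57.9
```

Contact at the predicted height. Release, retreat and measure with the arm out of the way.

```bash
python3 -m jog '0 0 0 0 0 0; 0 0 0 0 0 0; 0 0 0 0 0 0; 0 0 0 0 0 0; 0 0 0 0 0 0; 0 0 0 0 0 0; 0 0 0 0 0 0; 0 0 0 0 0 0; 0 0 0 0 0 0' 1 40; python3 -m jog '0 0 -0.02 0 0 0; 0 0 -0.06 0 0 0; 0 0 -0.11 0 0 0; 0 0 -0.16 0 0 0; 0 0 -0.2 0 0 0; 0 0 -0.22 0 0 0; 0 0 -0.22 0 0 0'; python3 go.py 564 -359.4 200 171.8
```

```text
time_s: 32.73
ee_pos: [531.8, -26.1, 105.8]
ee_rot: [-179.9, 0.0, 169.5]
force: [-0.0, -0.1, -0.2]
gripper_width: 91.2
time_s: 33.32
ee_pos: [533.1, -26.1, 218.7]
ee_rot: [-180.0, 0.3, 169.5]
force: [0.7, -0.5, 0.4]
gripper_width: 91.3
shift [-0.1819 -0.6443  0.0389] turn [-0.0004  0.0038 -0.0254] dist 335.0 t 33.3167 F [ 0.7 -0.5  0.4] w 91.3
```

```bash
python3 -m jog '-0.01 -0.04 0 0 0 0; -0.1819 -0.6443 0.03 0 0.004 -0.025; -0.1819 -0.6443 0.03 0 0.004 -0.025; -0.1819 -0.6443 0.03 0 0.004 -0.025; -0.1819 -0.6443 0.03 0 0.004 -0.025; -0.1819 -0.6443 0.03 0 0.004 -0.025; -0.1819 -0.6443 0.03 0 0.004 -0.025; -0.1819 -0.6443 0.03 0 0.004 -0.025; -0.1819 -0.6443 0.03 0 0.004 -0.025; -0.1819 -0.6443 0.03 0 0.004 -0.025; -0.1819 -0.6443 0.03 0 0.004 -0.025; -0.1819 -0.6443 0.03 0 0.004 -0.025; -0.1819 -0.6443 0.03 0 0.004 -0.025'
python3 - <<'E'
from h import *
ims={n:grab_frame(n) for n in("side","top")}
for k,x,y,ya in(("block_mould",529,-25,range(-25,5,3)),("round_bat",551,89,[0])):
    for v in(("side","top"),("side",),("top",)):
        p,s=fit(k,ims,x,y,ya,v,r=8);print(k,v,p.round(1),round(s,1))
E
python3 go.py 564 -359.4 98.6 171.8
```

```text
time_s: 34.4
ee_pos: [563.8, -357.9, 204.0]
ee_rot: [180.0, -0.1, 171.8]
force: [-0.4, -0.0, 0.5]
gripper_width: 91.4
block_mould ('side', 'top') [529.4 -26.5 -10.7] -470.7
block_mould ('side',) [529.6 -26.5 -10.6] -229.0
block_mould ('top',) [529.3 -26.2 -10.6] -242.1
round_bat ('side', 'top') [551.1  88.5   0.9] -425.9
round_bat ('side',) [549.7  90.5  -0.7] -202.7
round_bat ('top',) [551.2  88.5   2.7] -227.4
shift [-0.0004 -0.0028  0.212 ] turn [-0.0002 -0.0004  0.0006] dist 106.0 t 34.5 F [ 0.1 -1.4  0.4] w 91.3
```

Block sits at (529.4,-26.5,-10.7°) against its bat at (529.6,-25.4,-10.5°), about 1 mm off. Now the round mould.

```bash
python3 -m jog '0 -0.0028 0.05 0 0 0; 0 -0.0028 0.1 0 0 0; 0 -0.0028 0.15 0 0 0; 0 -0.0028 0.19 0 0 0; 0 -0.0028 0.207 0 0 0; 0 -0.0028 0.212 0 0 0; 0 -0.0028 0.212 0 0 0; 0 -0.0028 0.212 0 0 0'; python3 -m jog '0 0 0 0 0 0; 0 0 0 0 0 0; 0 0 0 0 0 0; 0 0 0 0 0 0; 0 0 0 0 0 0; 0 0 0 0 0 0; 0 0 0 0 0 0; 0 0 0 0 0 0; 0 0 0 0 0 0; 0 0 0 0 0 0; 0 0 0 0 0 0; 0 0 0 0 0 0' -1 40; python3 -m jog '0 0 -0.01 0 0 0; 0 0 -0.03 0 0 0; 0 0 -0.07 0 0 0; 0 0 -0.12 0 0 0; 0 0 -0.17 0 0 0; 0 0 -0.22 0 0 0; 0 0 -0.25 0 0 0; 0 0 -0.26 0 0 0; 0 0 -0.26 0 0 0'; python3 go.py 551.6 89.1 140 168
```

```text
time_s: 35.17
ee_pos: [564.7, -359.6, 100.1]
ee_rot: [-179.9, 0.1, 171.9]
force: [-1.2, -0.7, 0.3]
gripper_width: 91.5
time_s: 36.17
ee_pos: [564.9, -359.6, 100.5]
ee_rot: [-179.9, 0.1, 171.9]
force: [-0.2, 1.3, 5.8]
gripper_width: 61.7
time_s: 36.92
ee_pos: [564.9, -359.7, 231.9]
ee_rot: [-179.8, 0.3, 171.9]
force: [-0.3, -0.4, -2.5]
gripper_width: 61.6
shift [0.1541 0.8853 0.1806] turn [-0.0017  0.0029  0.0431] dist 458.0 t 36.9167 F [-0.3 -0.4 -2.5] w 61.6
```

```bash
python3 -m jog '0 0.02 0 0 0 0; 0.01 0.06 0 0 0 0.003; 0.02 0.11 0 0 0 0.006; 0.03 0.17 0 0 0 0.01; 0.04 0.23 0 0 0 0.012; 0.05 0.29 0 0 0 0.015; 0.06 0.35 0 0 0.001 0.018; 0.07 0.41 0 -0.001 0.002 0.02; 0.08 0.47 0 -0.002 0.003 0.023; 0.09 0.53 0 -0.002 0.003 0.026; 0.1 0.59 0 -0.002 0.003 0.029; 0.11 0.65 0 -0.002 0.003 0.032; 0.12 0.71 0 -0.002 0.003 0.035; 0.13 0.76 0 -0.002 0.003 0.038; 0.14 0.81 0 -0.002 0.003 0.04; 0.147 0.85 0 -0.002 0.003 0.043; 0.152 0.875 0 -0.002 0.003 0.043; 0.1523 0.885 0 -0.002 0.003 0.043; 0.1523 0.8853 0 -0.002 0.003 0.043; 0.1523 0.8853 0 -0.002 0.003 0.043'; python3 go.py 552.5 89.1 108.5 168
```

```text
time_s: 38.58
ee_pos: [551.8, 88.7, 229.7]
ee_rot: [-180.0, -0.1, 168.0]
force: [0.0, 0.6, -3.4]
gripper_width: 61.6
shift [-0.0014  0.0012  0.2424] turn [-0.0004 -0.0006  0.0002] dist 121.0 t 38.5833 F [ 0.   0.6 -3.4] w 61.6
```

```bash
python3 -m jog '-0.0014 0.0012 0.02 0 0 0; -0.0014 0.0012 0.06 0 0 0; -0.0014 0.0012 0.11 0 0 0; -0.0014 0.0012 0.16 0 0 0; -0.0014 0.0012 0.2 0 0 0; -0.0014 0.0012 0.225 0 0 0; -0.0014 0.0012 0.236 0 0 0; -0.0014 0.0012 0.242 0 0 0; -0.0014 0.0012 0.242 0 0 0; -0.0014 0.0012 0.242 0 0 0'; python3 go.py 552.5 89.1 106.5 168
```

```text
time_s: 39.42
ee_pos: [553.2, 88.8, 109.4]
ee_rot: [-180.0, 0.0, 168.0]
force: [-0.1, 0.7, -2.1]
gripper_width: 61.3
shift [0.0015 0.0003 0.0058] turn [-0.0001  0.0003 -0.0001] dist 3.0 t 39.4167 F [-0.1  0.7 -2.1] w 61.3
```

```bash
python3 -m jog '0.0015 0.0003 0.003 0 0 0; 0.0015 0.0003 0.005 0 0 0; 0.0015 0.0003 0.007 0 0 0; 0.0015 0.0003 0.008 0 0 0; 0.0015 0.0003 0.009 0 0 0; 0.0015 0.0003 0.009 0 0 0'
```

```text
time_s: 39.92
ee_pos: [552.9, 89.2, 106.5]
ee_rot: [180.0, 0.1, 168.0]
force: [-2.8, 0.1, 7.6]
gripper_width: 61.0
```

```bash
python3 -m jog '0 0 0 0 0 0; 0 0 0 0 0 0; 0 0 0 0 0 0; 0 0 0 0 0 0; 0 0 0 0 0 0; 0 0 0 0 0 0; 0 0 0 0 0 0; 0 0 0 0 0 0; 0 0 0 0 0 0' 1 40; python3 -m jog '0 0 -0.02 0 0 0; 0 0 -0.06 0 0 0; 0 0 -0.11 0 0 0; 0 0 -0.16 0 0 0; 0 0 -0.21 0 0 0; 0 0 -0.26 0 0 0; 0 0 -0.28 0 0 0; 0 0 -0.28 0 0 0'; python3 -m jog '0 -0.04 0 0 0 0; 0 -0.8 0 0 0 0; 0 -0.8 0 0 0 0; 0 -0.8 0 0 0 0; 0 -0.8 0 0 0 0; 0 -0.8 0 0 0 0; 0 -0.8 0 0 0 0; 0 -0.8 0 0 0 0; 0 -0.8 0 0 0 0; 0 -0.8 0 0 0 0; 0 -0.8 0 0 0 0; 0 -0.8 0 0 0 0; 0 -0.8 0 0 0 0'
python3 - <<'E'
from h import *
ims={n:grab_frame(n) for n in("side","top")}
for k,x,y,ya,E in(("block_mould",529,-25,range(-25,5,3),None),("round_mould",551,89,[0],None),("trough",479,348,range(-12,0,2),None),("long",477,347,range(75,90,3),box(50,120,0,140))):
    for v in(("side","top"),("side",),("top",)):
        p,s=fit(k,ims,x,y,ya,v,r=8,E=E);print(k,v,p.round(1),round(s,1))
a=[cv2.resize(ims[n][:,:,::-1],(400,300)) for n in("top","side")]
b=[cv2.resize(ims["top"][80:200,190:350,::-1],(400,300)),cv2.resize(ims["side"][90:210,220:380,::-1],(400,300))]
cv2.imwrite("pics/f.png",np.vstack([np.hstack(a),np.hstack(b)]))
E
```

```text
time_s: 40.67
ee_pos: [552.9, 89.2, 106.4]
ee_rot: [180.0, 0.1, 168.0]
force: [-0.6, -0.8, 0.6]
gripper_width: 91.1
time_s: 41.33
ee_pos: [554.0, 89.4, 249.7]
ee_rot: [179.9, 0.5, 168.0]
force: [0.3, 0.3, -1.2]
gripper_width: 91.3
time_s: 42.42
ee_pos: [470.2, -301.3, 247.3]
ee_rot: [179.8, 0.3, 167.9]
force: [0.7, 0.3, -0.7]
gripper_width: 91.1
block_mould ('side', 'top') [529.4 -26.2 -10.3] -475.7
block_mould ('side',) [529.4 -26.  -10.3] -233.6
block_mould ('top',) [529.4 -26.4 -10.5] -242.2
round_mould ('side', 'top') [5.506e+02 8.890e+01 3.000e-01] -465.5
round_mould ('side',) [5.506e+02 8.900e+01 2.000e-01] -216.2
round_mould ('top',) [550.8  88.3   4.3] -249.5
trough ('side', 'top') [478.6 347.9  -7.6] -320.9
trough ('side',) [478.8 348.8  -7.2] -139.9
trough ('top',) [478.6 347.9  -7.6] -182.0
long ('side', 'top') [476.7 346.6  81.9] -415.4
long ('side',) [475.5 346.3  80.1] -181.0
long ('top',) [477.  346.7  82.5] -239.8
```

View pics/f.png

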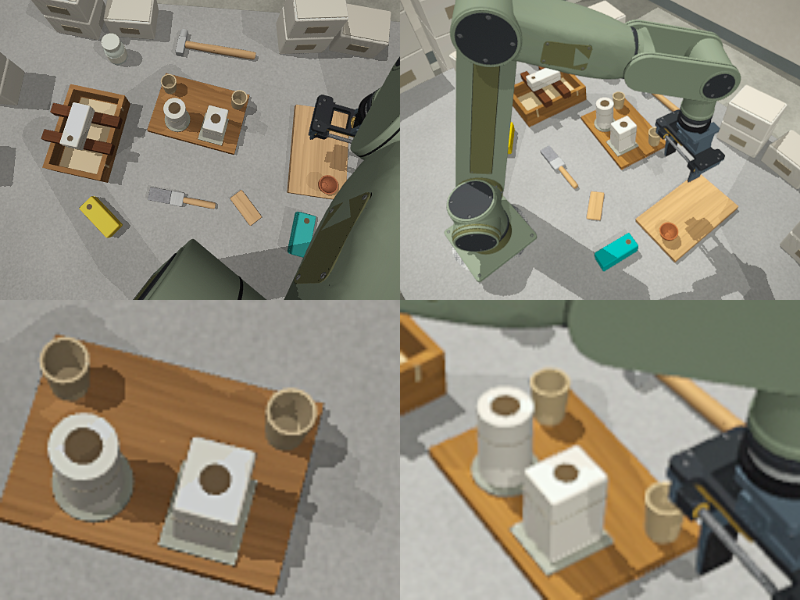

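The final views show both tall moulds upright and centred on their bats and the long mould across the battens. Both cups and the bowl are in place, and the gripper is clear at z 247. Handing in.

```bash
python3 -c "
from workcell import *
print(job_done())"
```

```text
the job is handed in; nothing more can be done
None
```

The job is done and was handed in at about 42.5 s on the robot's clock. I parked the round and block moulds on the side board, then laid the long mould across the battens. After that I stood the block and then the round mould back on their own bats.

Last camera checks before handing in:

| Mould | Distance from target centre | Angle error |
|---|---|---|
| Round | about 0.7 mm | – |
| Block | about 0.8 mm | about 0.2° |
| Long | about 2.3 mm | about 0.5° |

- **Long mould:** it lies flat over both battens. I saw the offset right after placing it and left it. The side camera alone put it further out, about 4 mm and 2.7° off, but the arm partly blocked that view and the top camera gave about 2 mm.
- **Robot and camera readings:** over the trough and side board the robot's own position and the cameras differed by about 2 mm in x, so that part is uncertain. I placed the tall moulds relative to the camera measurements of their bats.
- **Everything else:** both cups and the bowl look unmoved in the last pictures, though I did not measure them. The moulds stayed upright, the contact forces I read were at most about 8 N, and the gripper was open and clear at the end.

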